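# Level the sprung drinks shelf with a spirit level and hold its foot down

### The arm

A 6-joint arm with a two-finger parallel gripper is mounted at the origin on the work surface. World frame = base frame: x ahead of the robot, y to its left, z up, the work surface at z = 0. Lengths are in m, angles in rad, forces in N, time in s.
With the tool pointing down it reaches from about 0.35 to 0.725 m from the base axis. Payload 6 kg.
Tool frame: the origin (TCP) lies midway between the tips of the shut fingers; the grasp point (between the pads) lies r.hold_point_z behind it (r.hold_point_z is the distance from the TCP to the grasp point, in m); z points along the fingers, y is the direction in which the jaws open and shut (so a half turn about z gives the same grasp; the last joint's range is limited). The gripper opens to 85 mm and grips with 20 to 120 N. Pads are 22 mm wide; open, the fingers measure 114 mm over their backs; the gripper's body (76 mm by 85 mm) begins 54 mm behind the grasp point. The pads swing forward as they close: fully open they stand 13 mm farther back than shut.
Start: joints at [1.437, 0.04, 0.085, 0, -1.615, -0.334], TCP at [0.271, 0.536, 0.231] pointing down, gripper open.
Joint ranges: [-2.56, 2.56], [-1.29, 2.01], [-1.08, 1.49], [-3.29, 1.98], [-2.81, -0.18], [-2.99, 2.99]. Speed limits (rad/s): [2.57, 2.57, 3.01, 3.14, 3.14, 3.14].

### API

Orientations are given as a unit quaternion [x, y, z, w].
In Python, from plant import r gives the robot as it stands.
- The arm moves only by the shell command python3 -m pendant 'ROWS'. ROWS is JSON, a list of rows, each a list of 7 numbers: the finger opening in mm, from 0 to 85.4, then the shift along the tool's x, y, z in units of 25 mm (1.0 is 25 mm), then the turn, a rotation vector about the tool's x, y, z in units of 6 degrees (1.0 is 6 degrees). In form: [[jaw, tx, ty, tz, rx, ry, rz], ...]. A call has 1 to 10 rows; each row shifts and turns the pose as measured when the row begins, along the tool's axes as they then stand; what a row does not reach is not made up. A row lasts 1/10 s, in which the tool goes at most 50 mm and 8.59 degrees, less where a joint would pass 70% of its speed; a pose out of reach is approached as far as the arm can. A call is refused whole if a number of a shift passes 1 or a number of a turn 1, either way. A call with a gripper value outside its range is refused whole. The fingers move at their own pace and stop on an object; the grip force is fixed at half the most. Time passes only in rows, so rows that do not move let the fingers close. It gives the time, the measured TCP pose, the force and the opening at its end, in the units of the state.
- r.state(): the state, without advancing time (a new reading comes with each control period).
- r.get_image(name): name is "scene" or "side" or "wrist"; returns the picture (480x640x3 uint8, blue, green, red); there is no depth.
- r.camera_model(name): a dict with "mtx" (3x3 intrinsics, pixels), "distortion" ([k1, k2, p1, p2, k3] as OpenCV has them; the pictures are not rectified), "world_from_camera" (4x4, takes a point from camera to world coordinates). Camera axes: x right, y up, looking along -z (the intrinsics and any distortion apply to the point x, -y, -z); pixel columns grow to the right and rows downward; lengths in m; the calibration is good to about 2 mm. A picture is of the moment at which its call begins: read the wrist's pose just before it. camera_model takes no time and is no camera call; for the wrist camera it gives the pose at the moment of the call.
- r.finish_job(): hands the job in, once; it reports no verdict.
Trained networks look in the newest picture that a camera, given by its name, has taken for a name from the list of things; names that differ only in an ending like _2 or _b are one class to them, and where a whole thing is asked for, a point or a joint stands for the part that bears it (a point fixed in the world has none). Each returns a list of dicts, best first, with "confidence" (0 to 1); they miss things now and then, are a little off and sometimes report something else, mostly with a low value. They report only what shows in the picture. A call takes as long as a camera call. They do not tell look-alikes from the thing itself.
- r.silhouettes(camera, query): "region" (480x640 bool, what is visible of it).
- r.place_of(camera, query): "centre" ([x, y, z] in m, in the coordinates of the camera as it stood for that picture, good to about 4 mm: a listed point, or the origin of a listed thing).
The state is a dict: "time_s": time; "qpos": joint angles; "qd": joint speeds; "joint_torque": joint torques, N m; "position": TCP position; "eef_rot": TCP orientation; "wrist_force": force on the tool from outside, world axes, zero at the start; "moment": the same for the moment, N m; "opening": opening from 0.0 (shut) to 1.0 (fully open).
Only numpy, scipy, OpenCV 4.12 (cv2) and the standard library are available. Lean on these libraries where they do the work, as an engineer would, in place of code of your own. Each camera call takes 0.05 s, during which the arm holds its last target. There are 200 camera calls.

### The job

Lay the spirit level upright on the steel drinks shelf, running front to back (square to the hinge), and let go of it. Then press the black wing knob of the levelling foot well down so that the foot stands firmly on its pad, and, still pressing, turn the knob until the bubble rests in the middle between the two marks. Finish while still holding the knob pressed down with the bubble centred (a colleague will then tighten the locknut); leave the other things on the counter alone.

Things in the scene. Friction and masses are not known exactly. Their poses are not given: they have to be found in the camera images.
- level_center (a point): Centre (half-way up) of the loose spirit level: plain aluminium bar 160 mm long (its x), 24 mm wide (its y), 40 mm high (its z, up), about 0.3 kg, with a vial window in the middle of its top. It starts upright on the counter left of the stand, yaw within 0.9 rad. Grip it across its 24 mm width.
- bubble (a joint): Bubble in the level's vial, m: 0 is centred, positive towards the level's own +x end, stops at +-0.016. It runs to the higher end, about 1.9 mm per mrad of slope, and takes about 1 s to come to rest. The bubble is white, 14 mm long; two black marks lie 10.5 mm either side of the middle.
- shelf_top (a point): Centre of the upper face of the stand's steel shelf (255 mm in its x, 220 in y), 95 mm above the counter when level. x points from the front edge (robot side) to the hinge, 130 mm behind; z up; 12 mm lip at the back edge. Free for the level around y = +30 mm. Springs lift its front by 0.035 rad, even with the level on it; 3 to 6 N down at the knob brings it 6 to 10 mm down, till the foot meets its pad.
- knob_grip (a point): Centre of the wing of the levelling knob: upright black bar 44 mm long (its x), 14 mm thick (its y), 30 mm high (its z), 45 mm above the shelf top, on a thin stem 100 mm to the front and 70 mm to the right of the shelf's centre. Grip its 14 mm thickness from above. The point moves with the knob when it is turned or pressed, and with the shelf.
- knob (a joint): Turn of the knob, rad, positive clockwise from above, stiff (0.06 N m), range +-2.2, starts within 0.25 of 0 (wing front to back). Clockwise screws the foot out and raises the shelf's front, 2 mm or 8.7 mrad of slope per rad; anticlockwise lowers it. Levelling takes 0.4 to 1.4 rad from the start, either way, different each time (a thick or a thin pad is under the foot).
- knob_press (a joint): How far the knob is pushed in against its own spring, m: 0 to 0.010 (stop), 1.6 N per mm. At 0.002 to 0.0035 the shelf is down with the foot just touching its pad, so the hand goes down some 6 to 10 mm (shelf) plus this much; 0.007 stands the foot firmly. Knob and shelf spring back up when let go.
- foot: The levelling foot under the knob: a steel screw with a round rubber foot 32 mm across, hanging from the shelf above a rubber pad on the stand's base plate; origin at the centre of its underside.
- cup_rim (a point): Bystander: paper cup 84 mm across the mouth, 110 mm high; centre of its mouth.
- sauce: Bystander: red sauce bottle, 52 mm across, 150 mm high; centre of its underside.
- lids: Bystander: stack of white cup lids, 92 mm across, 75 mm high; centre of its underside.
- tub: Bystander: small black tub, 66 mm across, 35 mm high; centre of its underside.
- wrench: Bystander: steel wrench lying flat on the counter.
- shaker: Bystander: glass shaker with steel cap, 42 mm across, 85 mm high; centre of its underside.
There are look-alikes about, which are no part of the job. What is meant by the part that bears level_center is not orange, and is the smaller of those in its own colour.

How it is judged:
By the outcome, as a careful person would: the job done as asked, in the order asked, and still so for the second after the job is handed in, while the arm keeps its last pose, push and grip.
It also fails if it takes over 64 s, if anything falls off the work surface, if the arm or the gripper's body presses on something with over 40 N, if the wrist force passes 120 N, or if a joint passes its speed limit or range.

## Working session

There is one attempt and no reset: what is moved stays moved. The work goes in short steps, Python scripts to look and compute and a shell command to move; the robot and the scene stay as the last step left them, time stands still between calls to the robot, and variables do not carry over. Pictures are saved under pics/ and viewed, about 8 in all and at most 12, crops included, and the job is handed in when it is done.

```bash
ls; mkdir -p pics; cat > h.py <<'E'
from plant import r
import numpy as np, cv2
from scipy.spatial.transform import Rotation as R
def pos(cam,q):
    M=np.array(r.camera_model(cam)["world_from_camera"])
    return [((M@np.append(d["centre"],1))[:3].round(4).tolist(),round(d["confidence"],2)) for d in r.place_of(cam,q)]
def pix(cam,p):
    m=r.camera_model(cam);M=np.linalg.inv(np.array(m["world_from_camera"]))
    c=(M@np.append(p,1))[:3]*[1,-1,-1]
    return cv2.projectPoints(c.reshape(1,3),np.zeros(3),np.zeros(3),np.array(m["mtx"]),np.array(m["distortion"]))[0].ravel()
def ray(cam,uv,z):
    m=r.camera_model(cam);M=np.array(m["world_from_camera"])
    u=cv2.undistortPoints(np.array(uv,float).reshape(-1,1,2),np.array(m["mtx"]),np.array(m["distortion"])).reshape(-1,2)
    d=np.c_[u[:,0],-u[:,1],-np.ones(len(u))]@M[:3,:3].T
    return M[:3,3]+d*((z-M[2,3])/d[:,2])[:,None]
E
python3 - <<'E'
from h import *
for c in("scene","side"):
    im=r.get_image(c);cv2.imwrite(f"pics/{c}0.png",im)
    print(c,np.array(r.camera_model(c)["world_from_camera"])[:3,3])
    for q in("level_center","shelf_top","knob_grip","cup_rim","sauce","lids","tub","wrench","shaker"):
        print(q,[(p,k,pix(c,p).round().tolist()) for p,k in pos(c,q)])
print(r.state(),r.hold_point_z)
E
```

```text
pics
scene [ 1.37478621 -0.52264616  1.00388627]
level_center [([0.3031, -0.1805, 0.0267], 0.96, [183.0, 255.0]), ([0.4554, 0.3147, 0.0255], 0.89, [375.0, 220.0]), ([0.264, 0.246, 0.0249], 0.73, [314.0, 193.0])]
shelf_top [([0.5924, -0.1685, 0.1052], 0.65, [240.0, 302.0]), ([0.4805, -0.4213, 0.0035], 0.61, [117.0, 349.0])]
knob_grip [([0.623, -0.4249, 0.0051], 0.68, [139.0, 396.0]), ([0.485, -0.2387, 0.1494], 0.58, [186.0, 270.0])]
cup_rim [([0.756, 0.2048, 0.1124], 0.64, [424.0, 277.0])]
sauce []
lids [([0.6948, 0.3895, 0.0054], 0.76, [456.0, 265.0])]
tub [([0.4133, 0.1038, 0.004], 0.88, [301.0, 245.0])]
wrench [([0.627, -0.4263, 0.0027], 0.81, [139.0, 399.0])]
shaker [([0.5961, 0.5093, 0.0007], 0.57, [462.0, 229.0])]
side [-0.2907927  -0.94948707  0.95753883]
level_center [([0.4577, 0.3128, 0.0252], 0.96, [259.0, 228.0]), ([0.2974, -0.1811, 0.0274], 0.94, [311.0, 332.0]), ([0.2618, 0.2482, 0.0213], 0.94, [216.0, 259.0])]
shelf_top [([0.5935, -0.1779, 0.0983], 0.93, [396.0, 266.0])]
knob_grip [([0.4892, -0.2424, 0.1518], 0.67, [387.0, 277.0])]
cup_rim [([0.761, 0.2017, 0.1094], 0.59
[... 283 characters left out ...]
74, [262.0, 197.0])]
{'time_s': 1.0, 'qpos': array([ 1.43663878e+00,  4.01844391e-02,  8.48100009e-02, -2.42092614e-05,
       -1.61547676e+00, -3.33707392e-01]), 'qd': array([ 0.00040058, -0.00080864, -0.00124735, -0.00014187, -0.00225796,
       -0.00027593]), 'joint_torque': array([-7.21995257e-04, -3.67923617e+01,  3.47435760e+01,  6.93325549e+00,
       -1.07479453e-03,  1.03328622e-05]), 'position': array([0.27055168, 0.5355219 , 0.23127078]), 'eef_rot': array([ 9.72762479e-01, -2.31804140e-01, -9.29970689e-06,  2.85024055e-05]), 'wrist_force': array([-0.67489662,  0.02087706, -0.29890693]), 'moment': array([-0.0303701 ,  0.03481935,  0.02017308]), 'opening': 1.0030580834388014} 0.0187
```

```bash
python3 - <<'E'
import cv2,numpy as np
a=cv2.imread("pics/scene0.png")[150:430,90:500];b=cv2.imread("pics/side0.png")[150:400,170:500]
a=cv2.resize(a,None,fx=1.3,fy=1.3);b=cv2.resize(b,None,fx=1.3,fy=1.3)
w=cv2.resize(cv2.imread("pics/scene0.png"),(800,600))
cv2.imwrite("pics/a.png",cv2.resize(cv2.imread("pics/scene0.png")[150:430,90:500],(800,546)))
cv2.imwrite("pics/b.png",cv2.resize(cv2.imread("pics/side0.png")[150:400,170:500],(792,600)))
E
```

```text
(no output)
```

View pics/a.png

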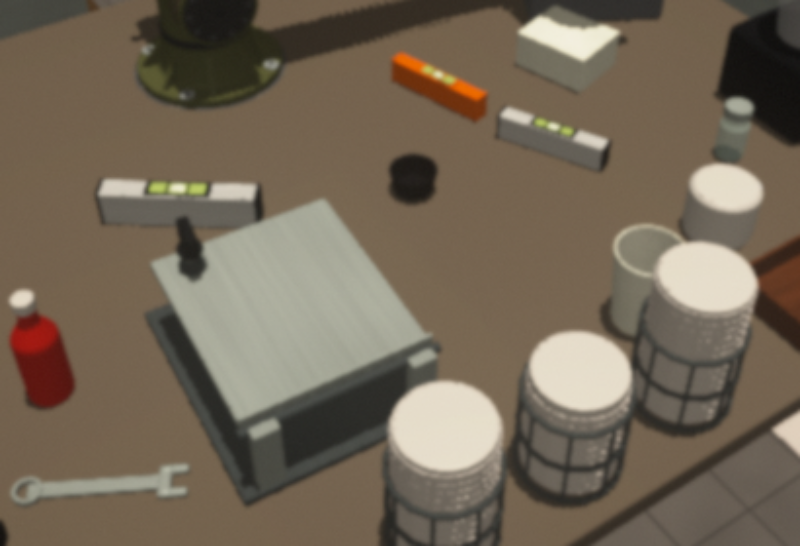

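View pics/b.png

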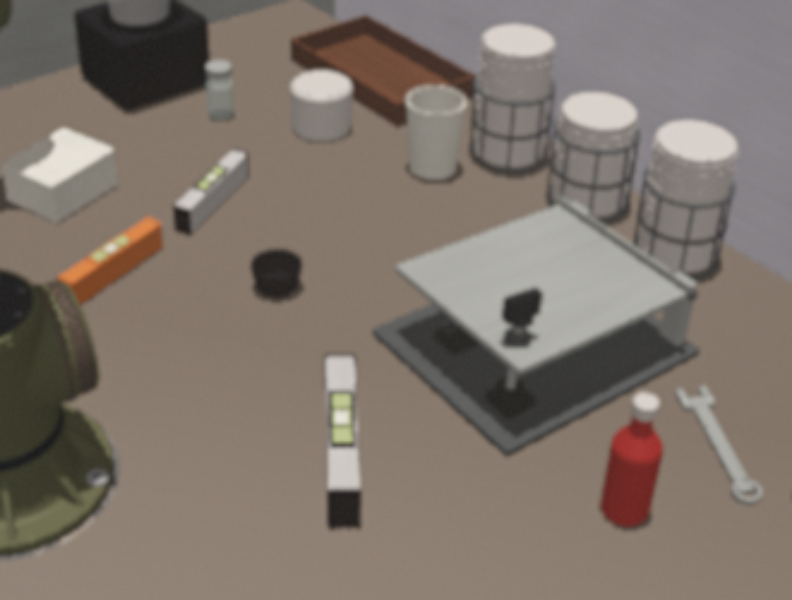

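The look-alikes for the level, in scene pixels, are an orange one at (314,193), a large grey one at (183,255) and a small grey one at (375,220). I choose the small grey one, which is left of the stand. Next I fit its yaw and length, fit the shelf pose, and make the close crop.

```bash
cat > fit.py <<'E'
from h import *
from scipy.optimize import minimize
def hullmask(c,P):
    uv=np.array([pix(c,p) for p in P]);m=np.zeros((480,640),np.uint8)
    cv2.fillConvexPoly(m,cv2.convexHull((uv*16).round().astype(np.int32)),255,shift=4,lineType=cv2.LINE_AA);return m/255.
def box(x,y,z,yaw,tilt,l,w,h):
    P=np.array([[i*l/2,j*w/2,k*h/2] for i in(-1,1) for j in(-1,1) for k in(-1,1)])
    return R.from_euler("ZY",[yaw,tilt]).apply(P)+[x,y,z]
def fit(masks,f,x0,st):
    def cost(v):
        s=0
        for c,m in masks.items():
            h=hullmask(c,f(v)); s+=1-np.minimum(h,m).sum()/np.maximum(h,m).sum()
        return s
    S=np.vstack([x0]+[np.array(x0)+np.eye(len(x0))[i]*st[i] for i in range(len(x0))])
    o=minimize(cost,x0,method="Nelder-Mead",options=dict(initial_simplex=S,maxiter=250,xatol=1e-4,fatol=1e-4));return o.x.round(4),round(o.fun,3)
E
python3 - <<'E'
from fit import *
L={};Sh={}
for c in("scene","side"):
    im=r.get_image(c)
    for d in r.silhouettes(c,"level_center"):
        u=np.argwhere(d["region"]).mean(0)[::-1]
        if np.linalg.norm(u-pix(c,[.4565,.3137,.02]))<15: L[c]=d["region"].astype(float)
    s=r.silhouettes(c,"shelf_top"); print(c,[(d["confidence"],d["region"].sum()) for d in s])
    Sh[c]=s[0]["region"].astype(float)
    k=cv2.morphologyEx(Sh[c].astype(np.uint8),cv2.MORPH_CLOSE,np.ones((5,5)))
    cs=max(cv2.findContours(k,0,2)[0],key=cv2.contourArea);print(cv2.approxPolyDP(cs,5,True).reshape(-1,2).tolist())
print(L.keys())
print("level",[fit(L,lambda v:box(v[0],v[1],.02,v[2],0,v[3],.024,.04),[.4565,.3137,y,.16],[.01,.01,.2,.02]) for y in(-.6,0,.6)])
u,v=[int(t) for t in pix("scene",[.4565,.3137,.03])]
im=r.get_image("scene");A=cv2.resize(im[v-45:v+45,u-85:u+45],(780,540),interpolation=2)
cv2.imwrite("pics/crop.png",A)
f=lambda v:box(v[0],v[1],.0935,v[2],.035,.255,.22,.006)
print("shelf",[fit(Sh,f,[.593,-.173,y],[.01,.01,.1]) for y in(-.3,0,.3)])
np.savez("m.npz",**Sh)
E
```

```text
scene [(0.66, np.int64(264)), (0.64, np.int64(9509)), (0.59, np.int64(1259))]
[[183, 260], [180, 278], [190, 283], [194, 274]]
side [(0.59, np.int64(4788)), (0.46, np.int64(256))]
[[455, 268], [406, 234], [336, 262], [382, 302], [380, 315], [387, 304], [449, 277]]
dict_keys(['scene', 'side'])Traceback (most recent call last):
  File "<stdin>", line 13, in <module>
  File "fit.py", line 16, in fit
    o=minimize(cost,x0,method="Nelder-Mead",options=dict(initial_simplex=S,maxiter=250,xatol=1e-4,fatol=1e-4));return o.x.round(4),round(o.fun,3)
    res = _minimize_neldermead(fun, x0, args, callback, bounds=bounds,
                               **options)
    fxr = func(xr)
    fx = function(np.copy(x), *(wrapper_args + args))
  File "fit.py", line 13, in cost
    h=hullmask(c,f(v)); s+=1-np.minimum(h,m).sum()/np.maximum(h,m).sum()
  File "fit.py", line 4, in hullmask
    uv=np.array([pix(c,p) for p in P]);m=np.zeros((480,640),np.uint8)
                 ~~~^^^^^
  File "h.py", line 8, in pix
    m=r.camera_model(cam);M=np.linalg.inv(np.array(m["world_from_camera"]))
ValueError: time passes only in moves, steps and waits
```

```bash
sed -i 's/^def pos/CM={}\ndef cm(c):\n    if c=="wrist": return r.camera_model(c)\n    if c not in CM: CM[c]=r.camera_model(c)\n    return CM[c]\ndef pos/; s/m=r.camera_model(cam)/m=cm(cam)/' h.py
python3 - <<'E'
from fit import *
L={};Sh={}
for c in("scene","side"):
    im=r.get_image(c); cv2.imwrite(f"pics/{c}0.png",im)
    for d in r.silhouettes(c,"level_center"):
        u=np.argwhere(d["region"]).mean(0)[::-1]
        if np.linalg.norm(u-pix(c,[.4565,.3137,.02]))<15: L[c]=d["region"].astype(float)
    if c=="side": Sh[c]=r.silhouettes(c,"shelf_top")[0]["region"].astype(float)
print(L.keys())
print("level",[fit(L,lambda v:box(v[0],v[1],.02,v[2],0,v[3],.024,.04),[.4565,.3137,y,.16],[.01,.01,.2,.02]) for y in(-.6,0,.6)])
f=lambda v:box(v[0],v[1],.096,v[2],.035,.255,.22,.006)
print("shelf",[fit(Sh,f,[.593,-.173,y],[.01,.01,.1]) for y in(-.3,0,.3)])
print(ray("scene",[[167,286],[255,252.5]],.104).round(3), ray("scene",[[314,327],[213,363]],.107).round(3))
print("side",ray("side",[[382,302],[336,262]],.104).round(3))
u,v=[int(t) for t in pix("scene",[.4565,.3137,.03])]
im=cv2.imread("pics/scene0.png");cv2.imwrite("pics/crop.png",cv2.resize(im[v-45:v+45,u-85:u+45],(780,540),interpolation=2))
E
```

```text
dict_keys(['scene', 'side'])
level [(array([0.4526, 0.3139, 0.4845, 0.1559]), np.float64(0.257)), (array([0.4529, 0.3139, 0.477 , 0.1549]), np.float64(0.26)), (array([0.4527, 0.3141, 0.4944, 0.1579]), np.float64(0.258))]
shelf [(array([ 0.5934, -0.1772, -0.0647]), np.float64(0.077)), (array([ 0.5936, -0.1766, -0.0532]), np.float64(0.076)), (array([ 0.5933, -0.1767, -0.0511]), np.float64(0.076))]
[[ 0.462 -0.279  0.104]
 [ 0.472 -0.063  0.104]] [[ 0.738 -0.078  0.107]
 [ 0.707 -0.29   0.107]]
side [[ 0.453 -0.268  0.104]
 [ 0.469 -0.069  0.104]]
```

View pics/crop.png

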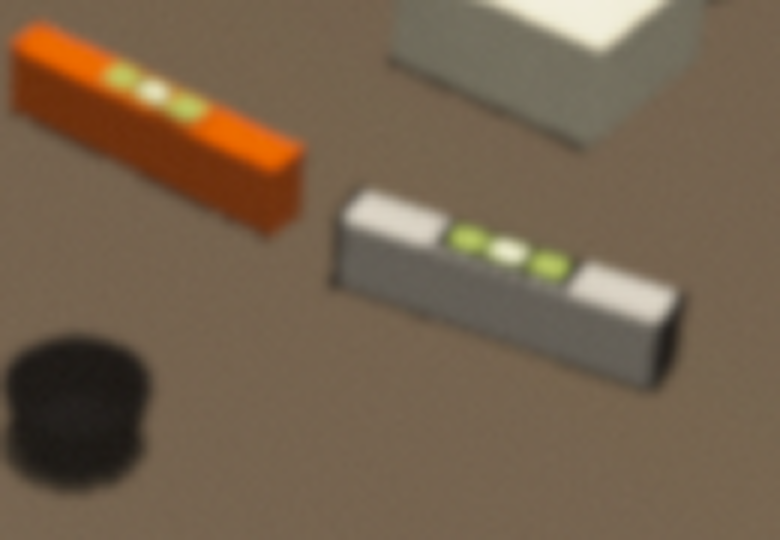

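The crop shows the small aluminium level. Its fitted length is 156 mm, against 160 mm nominal, and its vial is on top. I move above it, then turn.

```bash
cat >> h.py <<'E'
def go(p,yaw):
    s=r.state();T=R.from_quat(s["eef_rot"]);M=T.as_matrix()
    cur=np.arctan2(M[1,0],M[0,0]);d=(yaw-cur+np.pi)%(2*np.pi)-np.pi
    print("t",s["time_s"],"pos",s["position"].round(4),"yaw",cur.round(3),"q",s["qpos"].round(2),"F",s["wrist_force"].round(1),"op",round(s["opening"],3),"zax",M[:,2].round(3))
    print("need units shift",(M.T@(np.array(p)-s["position"])/.025).round(2),"rz",round(-np.degrees(d)/6,2))
E
python3 -m pendant '[[85,0.96,0.42,0,0,0,1],[85,0.96,0.42,0,0,0,0],[85,0.96,0.42,0,0,0,0],[85,0.96,0.42,0,0,0,0],[85,0.96,0.42,0,0,0,0],[85,0.96,0.42,0,0,0,0],[85,0.96,0.42,0,0,0,0],[85,0.96,0.42,0,0,0,0],[85,0.96,0.42,0,0,0,0],[85,0.96,0.42,0,0,0,0]]'
python3 -m pendant '[[85,0,0,0,0,0,1],[85,0,0,0,0,0,1],[85,0,0,0,0,0,1],[85,0,0,0,0,0,1],[85,0,0,0,0,0,1],[85,0,0,0,0,0,1],[85,0,0,0,0,0,1],[85,0,0,0,0,0,1],[85,0,0,0,0,0,1],[85,0,0,0,0,0,1]]'
python3 -m pendant '[[85,0,0,0,0,0,1],[85,0,0,0,0,0,1],[85,0,0,0,0,0,1],[85,0,0,0,0,0,1],[85,0,0,0,0,0,1],[85,0,0,0,0,0,1],[85,0,0,0,0,0,1],[85,0,0,0,0,0,1],[85,0,0,0,0,0,1],[85,0,0,0,0,0,0]]'
python3 -c "
from h import *
go([.454,.314,.2],.485-np.pi)
im=r.get_image('wrist');cv2.imwrite('pics/w1.png',im)
print(pos('wrist','level_center'))"
```

```text
time_s: 2.55
position: [0.4201, 0.3124, 0.2308]
eef_rot: [0.959, -0.282, 0.0, 0.0]
wrist_force: [0.1, 0.2, 1.0]
opening: 0.996
time_s: 3.55
position: [0.4223, 0.3087, 0.2324]
eef_rot: [-0.673, 0.74, -0.0, 0.001]
wrist_force: [-0.3, 0.0, 0.2]
opening: 0.995
time_s: 4.55
position: [0.4222, 0.3086, 0.2333]
eef_rot: [-0.243, 0.97, 0.001, 0.002]
wrist_force: [-1.0, 1.4, 0.4]
opening: 0.995
t 4.55 pos [0.4222 0.3086 0.2333] yaw -2.65 q [ 1.02 -0.17 -0.11  0.   -1.62 -2.1 ] F [-1.   1.4  0.4] op 0.995 zax [ 0.003  0.003 -1.   ]
need units shift [-1.22 -0.41  1.33] rz 0.06
[([0.4535, 0.3117, 0.0174], 0.97)]
```

View pics/w1.png

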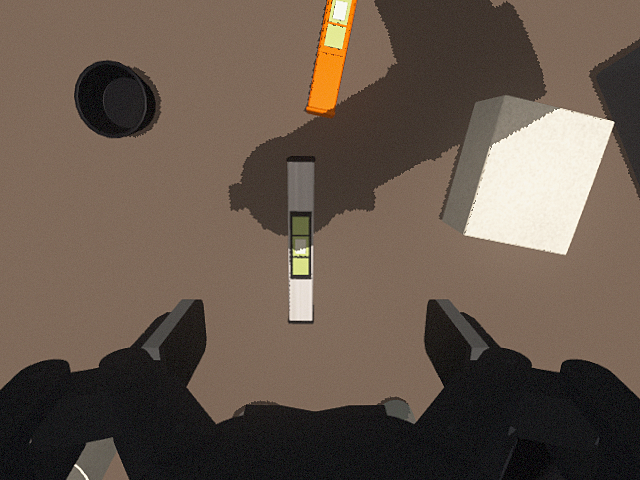

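The wrist view shows the level at (301,157)–(301,322), lined up with the jaws, and the bubble at (300,245), the middle of the vial. I refine its centre from the end pixels.

```bash
python3 -c "
from h import *
P=ray('wrist',[[301,160],[301,322]],.04);c=P.mean(0);d=P[0]-P[1];print(P.round(4),c.round(4),np.linalg.norm(d[:2]),np.arctan2(d[1],d[0]))
go([c[0],c[1],.06],np.arctan2(-d[1],-d[0]) if 0 else -2.65)"
```

```text
[[0.3835 0.2744 0.04  ]
 [0.523  0.3481 0.04  ]] [0.4532 0.3112 0.04  ] 0.1577932392066137 -2.6557653400415564
t 4.65 pos [0.4222 0.3086 0.2333] yaw -2.646 q [ 1.02 -0.17 -0.11  0.   -1.62 -2.09] F [-0.2  0.1 -0.1] op 1.0 zax [ 0.003  0.003 -1.   ]
need units shift [-1.11 -0.51  6.93] rz 0.04
```

```bash

python3 -m pendant '[[85,-0.55,-0.25,1,0,0,0],[85,-0.55,-0.25,1,0,0,0],[85,0,0,1,0,0,0],[85,0,0,1,0,0,0],[85,0,0,1,0,0,0],[85,0,0,0.9,0,0,0],[85,0,0,0.7,0,0,0],[85,0,0,0,0,0,0]]'
python3 -c "
from h import *
go([.4532,.3112,.009],-2.652)"
```

```text
time_s: 5.45
position: [0.4549, 0.3118, 0.0637]
eef_rot: [-0.256, 0.967, 0.002, 0.003]
wrist_force: [-0.4, 0.3, -0.1]
opening: 1.0
t 5.45 pos [0.4549 0.3118 0.0637] yaw -2.625 q [ 0.97 -0.05 -0.31  0.   -1.3  -2.02] F [-0.4  0.3 -0.1] op 1.0 zax [ 0.005  0.006 -1.   ]
need units shift [0.09 0.01 2.19] rz 0.26
```

```bash
cat >> h.py <<'E'
    print("rx,ry units",(M.T@np.cross(M[:,2],[0,0,-1])/.10472).round(3)[:2])
E
python3 -m pendant '[[85,0,0,1,0.03,0.07,0.2],[85,0.1,0,0.8,0,0,0],[85,0,0,0.4,0,0,0],[85,0,0,0,0,0,0],[30,0,0,0,0,0,0],[15,0,0,0,0,0,0],[15,0,0,0,0,0,0],[15,0,0,0,0,0,0],[15,0,0,0,0,0,0],[15,0,0,0,0,0,0]]'
python3 -c "
from h import *
go([.4532,.3112,.12],-2.652)"
```

```text
time_s: 6.45
position: [0.4569, 0.3143, 0.0168]
eef_rot: [-0.249, 0.968, 0.002, 0.006]
wrist_force: [0.4, 0.3, -3.3]
opening: 0.266
t 6.45 pos [0.4569 0.3143 0.0168] yaw -2.638 q [ 0.97 -0.01 -0.36  0.   -1.21 -2.04] F [ 0.4  0.3 -3.3] op 0.266 zax [ 0.01   0.007 -1.   ]
need units shift [ 0.14 -0.03 -4.13] rz 0.13
rx,ry units [0.017 0.116]
```

```bash

python3 -m pendant '[[15,0,0,-0.6,0,0,0],[15,0,0,-1,0,0.06,0],[15,0,0,-1,0,0.06,0],[15,0,0,-1,0,0,0],[15,0,0,-1,0,0,0],[15,0,0,-1,0,0,0],[15,0,0,-1,0,0,0],[15,0,0,-1,0,0,0],[15,0,0,-1,0,0,0],[15,0,0,-1,0,0,0]]'
python3 -c "
from h import *
go([.595,-.147,.25],-.057-np.pi)
im=r.get_image('wrist');cv2.imwrite('pics/w2.png',im)"
```

```text
time_s: 7.45
position: [0.453, 0.3104, 0.2648]
eef_rot: [-0.249, 0.968, -0.002, -0.008]
wrist_force: [-0.6, 0.6, -2.9]
opening: 0.264
t 7.45 pos [0.453  0.3104 0.2648] yaw -2.638 q [ 0.96 -0.07  0.04 -0.01 -1.69 -2.03] F [-0.6  0.6 -2.9] op 0.264 zax [-0.014 -0.008 -1.   ]
need units shift [  3.85 -18.77   0.66] rz 5.35
rx,ry units [-0.002 -0.15 ]
```

```bash

python3 -m pendant '[[15,0.2,-0.95,0,0,-0.15,0],[15,0.2,-0.95,0,0,0,0],[15,0.2,-0.95,0,0,0,0],[15,0.2,-0.95,0,0,0,0],[15,0.2,-0.95,0,0,0,0],[15,0.2,-0.95,0,0,0,0],[15,0.2,-0.95,0,0,0,0],[15,0.2,-0.95,0,0,0,0],[15,0.2,-0.95,0,0,0,0],[15,0.2,-0.95,0,0,0,0]]'
python3 -m pendant '[[15,0.2,-0.95,0,0,0,0],[15,0.2,-0.95,0,0,0,0],[15,0.2,-0.95,0,0,0,0],[15,0.2,-0.95,0,0,0,0],[15,0.2,-0.95,0,0,0,0],[15,0,0,0,0,0,1],[15,0,0,0,0,0,1],[15,0,0,0,0,0,1],[15,0,0,0,0,0,1],[15,0,0,0,0,0,1]]'
python3 -c "
from h import *
go([.595,-.147,.25],-.057-np.pi)
im=r.get_image('wrist');cv2.imwrite('pics/w2.png',im)"
```

```text
time_s: 8.5
position: [0.524, 0.0718, 0.274]
eef_rot: [-0.252, 0.968, 0.003, 0.004]
wrist_force: [0.2, -0.2, -3.3]
opening: 0.266
time_s: 9.5
position: [0.5578, -0.0532, 0.2742]
eef_rot: [0.018, 1.0, 0.005, 0.0]
wrist_force: [-0.0, 0.5, -3.5]
opening: 0.269
t 9.5 pos [ 0.5578 -0.0532  0.2742] yaw 3.105 q [ 0.26 -0.06  0.07 -0.01 -1.69 -1.87] F [-0.   0.5 -3.5] op 0.269 zax [ 0.     0.009 -1.   ]
need units shift [-1.62 -3.7   0.93] rz 0.19
rx,ry units [0.089 0.001]
```

View pics/w2.png

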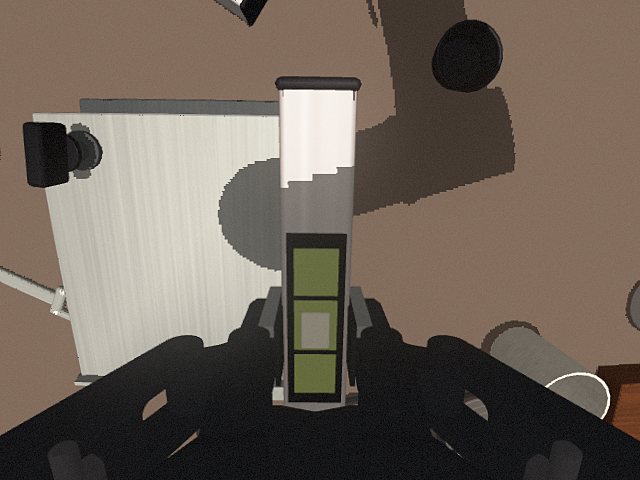

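The wrist view shows the level held upright. The shelf's front edge runs (33,113)–(275,115), its right edge (33,113)–(77,376), and the knob wing is at about (47,154). Measuring the shelf pose from these.

```bash
python3 - <<'E'
from h import *
a,b=ray('wrist',[[33,113],[275,115]],.104);c=ray('wrist',[[77,376]],.095)[0]
print(a,b,c);d=b-a;e=c-a
print("yaw",np.arctan2(-d[0],d[1]),np.arctan2(e[1],e[0]),"len",np.linalg.norm(e[:2]))
for y in(-.03,):
    R2=np.array([[np.cos(y),-np.sin(y)],[np.sin(y),np.cos(y)]])
    print("centre from corner",a[:2]+R2@[.1275,.11])
k=ray('wrist',[[26,124],[65,122],[26,184],[66,187]],.168);print("wing",k.round(4).tolist())
print(pos('wrist','knob_grip'),pos('wrist','shelf_top'))
E
```

```text
[ 0.45653574 -0.27693486  0.104     ] [ 0.46884679 -0.07953182  0.104     ] [ 0.70793267 -0.29906993  0.095     ]
yaw -0.06228439937625555 -0.08782184009419669 len 0.2523695253609922
centre from corner [ 0.58727788 -0.17080878]
wing [[0.4701, -0.2371, 0.168], [0.4705, -0.2104, 0.168], [0.5088, -0.2461, 0.168], [0.5123, -0.2183, 0.168]]
[([0.4888, -0.2413, 0.1475], 0.8)] [([0.5988, -0.1795, 0.0985], 0.61), ([0.4121, 0.096, 0.0015], 0.24)]
```

```bash

python3 -m pendant '[[15,-0.5,-0.95,0,0.09,0.33,0.5],[15,-0.5,-0.95,0,0,0,0],[15,-0.5,-0.95,0.3,0,0,0],[15,-0.1,-0.8,0.8,0,0,0],[15,0,0,0.9,0,0,0],[15,0,0,0.9,0,0,0],[15,0,0,0.9,0,0,0],[15,0,0,0.5,0,0,0],[15,0,0,0,0,0,0]]'
python3 -c "
from h import *
go([.598,-.1457,.117],-.063-np.pi)"
```

```text
time_s: 10.55
position: [0.5888, -0.1497, 0.1625]
eef_rot: [0.027, 0.999, 0.001, -0.018]
wrist_force: [0.8, -0.3, -3.1]
opening: 0.269
t 10.55 pos [ 0.5888 -0.1497  0.1625] yaw 3.087 q [ 0.08  0.1   0.02 -0.01 -1.53 -1.7 ] F [ 0.8 -0.3 -3.1] op 0.269 zax [-0.036  0.003 -0.999]
need units shift [-0.42  0.18  1.81] rz 0.08
rx,ry units [ 0.009 -0.34 ]
```

```bash

python3 -m pendant '[[15,-0.4,0.15,0.6,0,0,0.1],[15,0,0,0.6,0,0,0],[15,0,0,0.3,0,0,0],[15,0,0,0.15,0,0,0],[15,0,0,0,0,0,0]]'
python3 -c "
from h import *
go([.598,-.1457,.117],-.063-np.pi)"
```

```text
time_s: 11.05
position: [0.5998, -0.1458, 0.1206]
eef_rot: [0.031, 0.999, 0.001, -0.016]
wrist_force: [-0.4, -1.1, -3.2]
opening: 0.264
t 11.05 pos [ 0.5998 -0.1458  0.1206] yaw 3.079 q [ 0.08  0.13 -0.02 -0.   -1.45 -1.72] F [-0.4 -1.1 -3.2] op 0.264 zax [-0.032  0.002 -0.999]
need units shift [0.07 0.   0.15] rz 0.0
rx,ry units [ 0.    -0.306]
```

```bash

python3 -m pendant '[[15,0,0,0.1,0,0,0],[15,0,0,0.1,0,0,0]]'
python3 -m pendant '[[15,0,0,0.1,0,0,0],[15,0,0,0,0,0,0]]'
python3 -c "
from h import *
go([.598,-.1457,.117],-.063-np.pi)"
```

```text
time_s: 11.25
position: [0.6002, -0.146, 0.1167]
eef_rot: [0.031, 0.999, 0.0, -0.015]
wrist_force: [-0.5, 0.4, -3.1]
opening: 0.268
time_s: 11.45
position: [0.6008, -0.1463, 0.117]
eef_rot: [0.031, 0.999, -0.0, -0.013]
wrist_force: [0.9, 0.3, -4.1]
opening: 0.264
t 11.45 pos [ 0.6008 -0.1463  0.117 ] yaw 3.079 q [ 0.08  0.13 -0.03 -0.   -1.44 -1.72] F [ 0.9  0.3 -4.1] op 0.264 zax [-0.027  0.001 -1.   ]
need units shift [0.11 0.02 0.  ] rz 0.01
rx,ry units [-0.009 -0.254]
```

```bash

for i in 1 2 3; do python3 -m pendant '[[15,0,0,0.15,0,0.03,0],[15,0,0,0,0,0,0]]' | egrep "posi|force"; done
```

```text
position: [0.6016, -0.1467, 0.1166]
wrist_force: [-0.1, -0.3, -2.1]
position: [0.6024, -0.1473, 0.1161]
wrist_force: [-1.7, 1.6, 3.5]
position: [0.6031, -0.1478, 0.1155]
wrist_force: [-1.9, 1.2, 4.3]
```

```bash

python3 -m pendant '[[15,0,0,-0.1,0,0,0],[30,0,0,0,0,0,0],[45,0,0,0,0,0,0],[50,0,0,0,0,0,0],[50,0,0,-0.5,0,0,0],[50,0,0,-1,0,0,0],[50,0,0,-1,0,0,0],[50,0,0,-1,0,0,0],[50,0,0,-1,0,0,0],[50,0,0,-1,0,0,0]]'
python3 -c "
from h import *
go([.49,-.243,.24],-.063-np.pi)
im=r.get_image('wrist');cv2.imwrite('pics/w3.png',im)
print(pos('wrist','level_center'),pos('wrist','knob_grip'))
"
```

```text
time_s: 13.05
position: [0.6053, -0.1478, 0.2582]
eef_rot: [0.031, 0.999, -0.002, -0.016]
wrist_force: [0.7, 0.1, 0.0]
opening: 0.589
t 13.05 pos [ 0.6053 -0.1478  0.2582] yaw 3.08 q [ 0.08  0.13  0.23  0.   -1.7  -1.71] F [0.7 0.1 0. ] op 0.589 zax [-0.032 -0.004 -0.999]
need units shift [ 4.35 -4.08  0.89] rz 0.01
rx,ry units [-0.053 -0.304]
[([0.6037, -0.1462, 0.1245], 0.55)] [([0.4915, -0.2434, 0.1529], 0.88)]
```

View pics/w3.png

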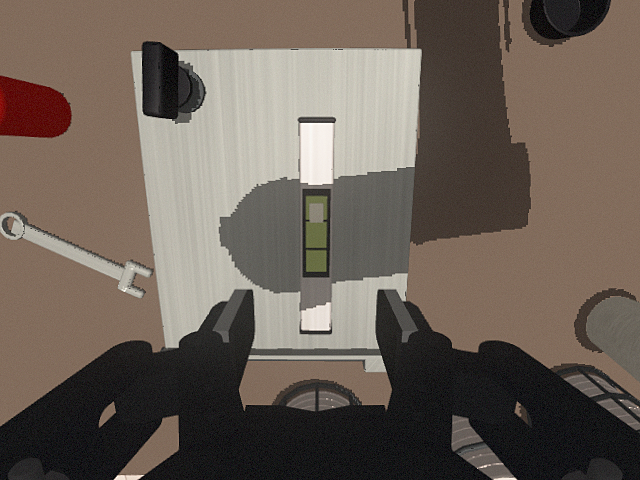

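The wrist view shows the level upright and released on the shelf, ends at (317,119) and (315,331), with the bubble at (316,212), its front (raised) end. The wing is at about (142–180, 42–118). Next I check that the level is square, the wing yaw, and whether the wing is in line.

```bash
python3 - <<'E'
from h import *
im=r.get_image('wrist')
a,b=ray('wrist',[[317,119],[315.5,331]],.14);print("level yaw",np.arctan2(*(b-a)[1::-1]),(a+b)/2)
a,b=ray('wrist',[[132,51],[421,48]],.104);d=b-a;print("shelf yaw",np.arctan2(-d[0],d[1]),a,b)
s=[x for x in r.silhouettes('wrist','knob_grip')]
print([(x['confidence'],x['region'].sum()) for x in s])
cv2.imwrite("pics/wing.png",cv2.resize(im[20:150,100:240],(560,520),interpolation=2))
for c in("scene","side"):
    r.get_image(c);print(c,pos(c,"knob_grip"))
E
```

```text
level yaw -0.06721383779404609 [ 0.59810596 -0.14657023  0.14      ]
shelf yaw -0.05752083821655926 [ 0.45864004 -0.27668113  0.104     ] [ 0.47105393 -0.06110371  0.104     ]
[(0.64, np.int64(3001))]
scene [([0.4881, -0.2367, 0.1528], 0.69)]
side [([0.4941, -0.2379, 0.1525], 0.78)]
```

View pics/wing.png

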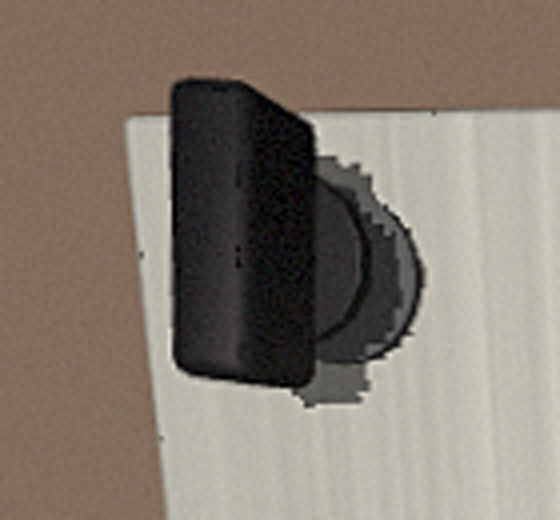

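```bash
python3 - <<'E'
from h import *
P=ray('wrist',[[143,40.5],[160.5,40.5],[143.5,113],[160,114]],.163);print(P.round(4),P.mean(0))
for i,j in((0,2),(1,3)):
    d=P[j]-P[i];print(np.arctan2(d[1],d[0]),np.linalg.norm(d))
print(np.linalg.norm(P[1]-P[0]))
E
```

```text
[[ 0.4698 -0.2418  0.163 ]
 [ 0.4707 -0.2313  0.163 ]
 [ 0.5109 -0.2477  0.163 ]
 [ 0.5123 -0.2374  0.163 ]] [ 0.49090852 -0.23955348  0.163     ]
-0.14067778630937997 0.041545479520298016
-0.1468194728325376 0.04206387432995297
0.010577944682608052
```

```bash

python3 -m pendant '[[50,0.9,-0.8,0,-0.05,-0.3,0],[50,0.9,-0.8,0,0,0,0],[50,0.9,-0.8,0,0,0,0],[50,0.9,-0.8,0,0,0,0],[50,0.8,-0.8,0,0,0,0],[50,0,0,0,0,0,-1],[50,0,0,0,0,0,-1],[50,0,0,0,0,0,-1],[50,0,0,0,0,0,-1],[50,0,0,0,0,0,-1]]' | grep posi
python3 -m pendant '[[50,0,0,0,0,0,-1],[50,0,0,0,0,0,-1],[50,0,0,0,0,0,-1],[50,0,0,0,0,0,-1],[50,0,0,0,0,0,-1],[50,0,0,0,0,0,-1],[50,0,0,0,0,0,-1],[50,0,0,0,0,0,-1],[50,0,0,0,0,0,-1],[50,0,0,0,0,0,-1]]' | grep posi
python3 -m pendant '[[50,0,0,0,0,0,-1],[50,0,0,0,0,0,-1],[50,0,0,0,0,0,-1],[50,0,0,0,0,0,-1],[50,0,0,0,0,0,-1],[50,0,0,0,0,0,-1],[50,0,0,0,0,0,-1],[50,0,0,0,0,0,-1],[50,0,0,0,0,0,-1],[50,0,0,0,0,0,-1]]' | grep posi
python3 -m pendant '[[50,0,0,0,0,0,-1],[50,0,0,0,0,0,-1],[50,0,0,0,0,0,-1],[50,0,0,0,0,0,0]]'
python3 -c "
from h import *
go([.491,-.2396,.135],-.144)"
```

```text
position: [0.482, -0.2441, 0.2501]
position: [0.4795, -0.244, 0.2451]
position: [0.4772, -0.2437, 0.24]
time_s: 16.9
position: [0.4762, -0.2436, 0.238]
eef_rot: [0.997, -0.074, -0.017, 0.0]
wrist_force: [-0.9, 0.4, 1.2]
opening: 0.585
t 16.9 pos [ 0.4762 -0.2436  0.238 ] yaw -0.147 q [-0.1  -0.1  -0.04  0.   -1.67  1.52] F [-0.9  0.4  1.2] op 0.585 zax [-0.035  0.002 -0.999]
need units shift [ 0.7  -0.26  4.1 ] rz -0.03
rx,ry units [0.028 0.333]
```

```bash

python3 -m pendant '[[50,0.35,-0.13,0.5,0.03,0.33,0],[50,0.35,-0.13,0.8,0,0,0],[50,0,0,0.8,0,0,0],[50,0,0,0.6,0,0,0],[50,0,0,0,0,0,0]]'
python3 -c "
from h import *
go([.491,-.2396,.132],-.144)
im=r.get_image('wrist');cv2.imwrite('pics/w4.png',im)
print(pos('wrist','knob_grip'),pos('wrist','level_center'),pos('wrist','bubble'))"
```

```text
time_s: 17.4
position: [0.4942, -0.2398, 0.1673]
eef_rot: [0.997, -0.081, 0.0, -0.0]
wrist_force: [0.5, 0.4, -0.4]
opening: 0.587
t 17.4 pos [ 0.4942 -0.2398  0.1673] yaw -0.161 q [-0.09 -0.09 -0.16 -0.   -1.5   1.5 ] F [ 0.5  0.4 -0.4] op 0.587 zax [ 0.001 -0.    -1.   ]
need units shift [-0.13  0.01  1.41] rz -0.17
rx,ry units [-0.001 -0.006]Traceback (most recent call last):
  File "<string>", line 5, in <module>
    print(pos('wrist','knob_grip'),pos('wrist','level_center'),pos('wrist','bubble'))
                                                               ~~~^^^^^^^^^^^^^^^^^^
  File "h.py", line 11, in pos
    return [((M@np.append(d["centre"],1))[:3].round(4).tolist(),round(d["confidence"],2)) for d in r.place_of(cam,q)]
                                                                                                   ~~~~~~~~~~^^^^^^^
ValueError: it knows: cup_rim, foot, knob_grip, level_center, lids, sauce, shaker, shelf_top, tub, wrench
```

Descend and close on the wing.

```bash

python3 -m pendant '[[50,-0.13,0,0.6,0,0,-0.17],[50,0,0,0.5,0,0,0],[50,0,0,0.35,0,0,0],[50,0,0,0,0,0,0],[5,0,0,0,0,0,0],[5,0,0,0,0,0,0],[5,0,0,0,0,0,0],[5,0,0,0,0,0,0],[5,0,0,0,0,0,0],[5,0,0,0,0,0,0]]'
python3 -c "
from h import *
go([.491,-.2396,.132],-.144)
im=r.get_image('wrist');cv2.imwrite('pics/w4.png',im)"
```

```text
time_s: 18.55
position: [0.4949, -0.2421, 0.1397]
eef_rot: [0.997, -0.073, 0.007, 0.003]
wrist_force: [0.7, -1.9, -0.3]
opening: 0.149
t 18.55 pos [ 0.4949 -0.2421  0.1397] yaw -0.146 q [-0.09 -0.1  -0.22  0.01 -1.44  1.51] F [ 0.7 -1.9 -0.3] op 0.149 zax [ 0.014 -0.006 -1.   ]
need units shift [-0.17 -0.08  0.31] rz -0.01
rx,ry units [ 0.041 -0.138]
```

View pics/w4.png

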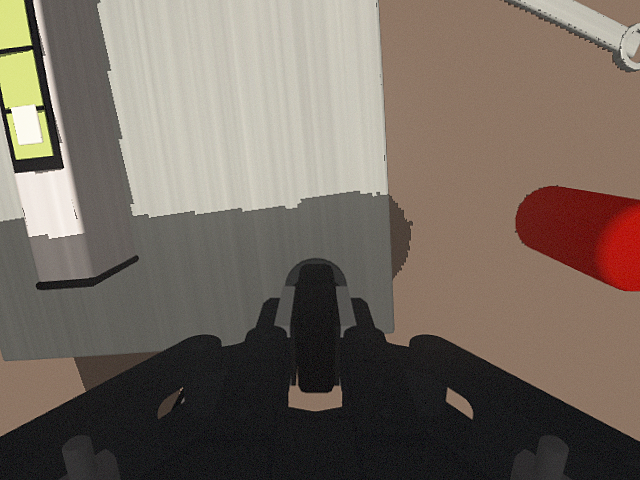

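The wrist view shows the wing at (316,330) between the pads. The vial is partly visible at top left, with its bubble at (27,124) at the front. Now I press in steps.

```bash

for i in 1 2 3 4; do python3 -m pendant '[[5,0,0,0.2,0,-0.03,0],[5,0,0,0,0,0,0]]' | egrep "posi|force"; done; python3 -c "
from h import *
go([.491,-.2396,.123],-.144)"
```

```text
position: [0.4947, -0.2421, 0.1352]
wrist_force: [-2.2, 0.4, 4.1]
position: [0.4945, -0.2422, 0.1315]
wrist_force: [-4.0, 1.8, 4.6]
position: [0.4945, -0.2422, 0.129]
wrist_force: [-4.7, 2.8, 7.7]
position: [0.4946, -0.2423, 0.1277]
wrist_force: [-6.8, 3.9, 9.3]
t 19.4 pos [ 0.4946 -0.2423  0.1277] yaw -0.144 q [-0.09 -0.08 -0.23  0.01 -1.42  1.51] F [-6.8  3.9  9.3] op 0.151 zax [ 0.004 -0.007 -1.   ]
need units shift [-0.16 -0.09  0.19] rz -0.0
rx,ry units [ 0.056 -0.048]
```

```bash

python3 -m pendant '[[5,-0.12,-0.06,0.25,0,-0.03,0],[5,-0.05,-0.03,0.1,0,0,0]]' | egrep "posi|force"; python3 -m pendant '[[5,0,0,0.2,0,-0.03,0],[5,0,0,0.1,0,0,0]]' | egrep "posi|force"; python3 -c "
from h import *
go([.491,-.2396,.123],-.144)"
```

```text
position: [0.4943, -0.242, 0.1262]
wrist_force: [-5.7, 1.0, 11.6]
position: [0.4944, -0.2422, 0.1244]
wrist_force: [-10.1, 6.1, 14.7]
t 19.8 pos [ 0.4944 -0.2422  0.1244] yaw -0.143 q [-0.08 -0.09 -0.25  0.01 -1.4   1.51] F [-10.1   6.1  14.7] op 0.154 zax [ 0.013 -0.014 -1.   ]
need units shift [-0.15 -0.08  0.05] rz 0.01
rx,ry units [ 0.117 -0.143]
```

```bash

python3 -m pendant '[[5,-0.12,-0.08,0,0.1,-0.14,0],[5,-0.08,-0.05,0.05,0,0,0],[5,0,0,0.05,0,0,0],[5,0,0,0.05,0,0,0]]' | egrep "posi|force";python3 -m pendant '[[5,0,0,0.05,0,0,0],[5,0,0,0.05,0,0,0],[5,0,0,0.05,0,0,0],[5,0,0,0.05,0,0,0],[5,0,0,0.05,0,0,0],[5,0,0,0.05,0,0,0]]' | egrep "posi|force"
python3 -c "
from h import *
go([.491,-.2396,.123],-.144)
a=r.get_image('wrist');b=r.get_image('scene')
u,v=[int(t) for t in pix('scene',[.598,-.147,.135])]
print(u,v,pos('scene','level_center'))
cv2.imwrite('pics/c5.png',np.hstack([cv2.resize(a[0:260,0:200],(400,520),interpolation=2),cv2.resize(b[v-26:v+26,u-20:u+20],(400,520),interpolation=2)]))"
```

```text
position: [0.4941, -0.242, 0.1305]
wrist_force: [-5.0, 2.2, 4.6]
position: [0.494, -0.242, 0.1288]
wrist_force: [-5.6, 2.1, 7.0]
t 20.8 pos [ 0.494  -0.242   0.1288] yaw -0.143 q [-0.08 -0.1  -0.24  0.01 -1.41  1.51] F [-5.6  2.1  7. ] op 0.149 zax [ 0.018 -0.012 -1.   ]
need units shift [-0.14 -0.08  0.23] rz 0.01
rx,ry units [ 0.092 -0.191]
249 289 [([0.5971, -0.1407, 0.12], 0.96), ([0.2984, -0.1841, 0.027], 0.74)]
```

View pics/c5.png

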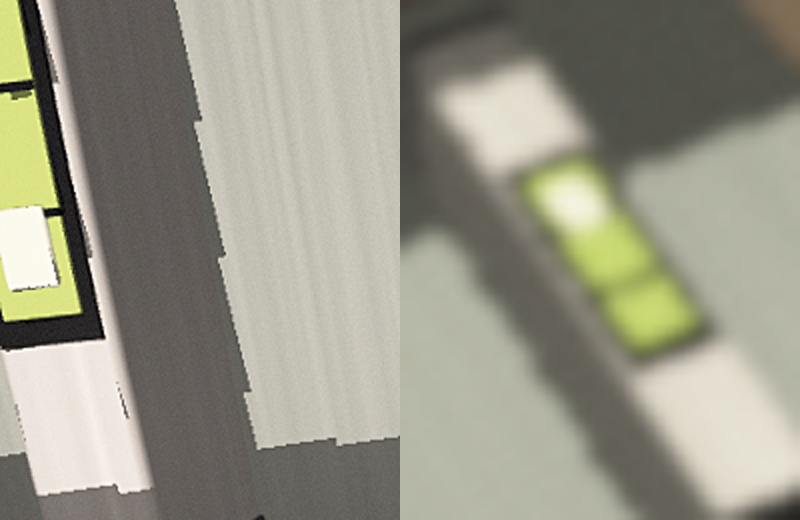

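Foot not yet firm (F 7 N), bubble at the front stop, so the front is high and the knob needs to go anticlockwise. I press firmer and write a bubble reader: a rectified profile of the vial.

```bash
cat > bub.py <<'E'
from h import *
def rect(cam,im,C,yaw,z):
    s=np.arange(-50,50.01,.25);t=np.arange(-10,10.01,.25);c,q=np.cos(yaw),np.sin(yaw)
    S,T=np.meshgrid(s/1e3,t/1e3)
    m=cm(cam);M=np.linalg.inv(np.array(m["world_from_camera"]))
    W=np.stack([C[0]+c*S-q*T,C[1]+q*S+c*T,np.full(S.shape,z)],-1).reshape(-1,3)
    c3=(W@M[:3,:3].T+M[:3,3])*[1,-1,-1]
    uv=cv2.projectPoints(c3,np.zeros(3),np.zeros(3),np.array(m["mtx"]),np.array(m["distortion"]))[0].reshape(*S.shape,2).astype(np.float32)
    return s,t,cv2.remap(im,uv[...,0],uv[...,1],cv2.INTER_LINEAR)
def bubble(cam,C=(.598,-.1466),yaw=-.065,z=.135):
    im=r.get_image(cam);s,t,P=rect(cam,im,C,yaw,z);cv2.imwrite(f"pics/r_{cam}.png",cv2.resize(P,None,fx=2,fy=2))
    print(cam,"s | B | G along the axis")
    B,G=[P[32:49,:,i].mean(0) for i in(0,1)]
    i=slice(0,None,8)
    print(s[i].astype(int).tolist());print(B[i].astype(int).tolist());print(G[i].astype(int).tolist())
    return s,B,G
if __name__=="__main__":
    go([.491,-.2396,.123],-.144)
    bubble("scene");bubble("wrist")
E
python3 -m pendant '[[5,-0.1,-0.05,0.15,0.05,-0.1,0],[5,0,0,0.15,0,0,0],[5,0,0,0.15,0,0,0],[5,0,0,0.15,0,0,0],[5,0,0,0.15,0,0,0],[5,0,0,0.15,0,0,0]]' | egrep "posi|force";python3 bub.py
```

```text
position: [0.4942, -0.2422, 0.1235]
wrist_force: [-11.5, 8.1, 19.4]
t 21.55 pos [ 0.4942 -0.2422  0.1235] yaw -0.141 q [-0.08 -0.1  -0.25  0.01 -1.4   1.51] F [-11.5   8.1  19.4] op 0.148 zax [ 0.021 -0.013 -1.   ]
need units shift [-0.14 -0.09  0.02] rz 0.03
rx,ry units [ 0.098 -0.215]
scene s | B | G along the axis
[-50, -48, -46, -44, -42, -40, -38, -36, -34, -32, -30, -28, -26, -24, -22, -20, -18, -16, -14, -12, -10, -8, -6, -4, -2, 0, 2, 4, 6, 8, 10, 12, 14, 16, 18, 20, 22, 24, 26, 28, 30, 32, 34, 36, 38, 40, 42, 44, 46, 48, 50]
[208, 208, 207, 205, 199, 184, 159, 129, 112, 117, 145, 175, 198, 209, 213, 212, 207, 196, 176, 150, 129, 117, 114, 113, 112, 109, 104, 96, 93, 97, 104, 110, 112, 112, 110, 105, 95, 83, 82, 104, 140, 174, 194, 204, 207, 208, 207, 208, 208, 208, 208]
[223, 223, 222, 220, 213, 199, 177, 158, 161, 180, 206, 224, 233, 236, 237, 237, 235, 231, 225, 218, 214, 214, 215, 214, 213, 208, 199, 185, 178, 186, 199, 210, 213, 214, 211, 202, 182, 150, 124, 126, 155, 187, 208, 218, 221, 222, 222, 222, 222, 222, 223]
wrist s | B | G along the axis
[-50, -48, -46, -44, -42, -40, -38, -36, -34, -32, -30, -28, -26, -24, -22, -20, -18, -16, -14, -12, -10, -8, -6, -4, -2, 0, 2, 4, 6, 8, 10, 12, 14, 16, 18, 20, 22, 24, 26, 28, 30, 32, 34, 36, 38, 40, 42, 44, 46, 48, 50]
[219, 219, 219, 220, 219, 219, 220, 218, 220, 36, 38, 63, 129, 129, 213, 237, 236, 236, 232, 204, 175, 79, 65, 50, 35, 19, 4, 0, 0, 0, 0, 0, 0, 0, 0, 0, 0, 0, 0, 0, 0, 0, 0, 0, 0, 0, 0, 0, 0, 0, 0]
[226, 226, 227, 227, 226, 226, 226, 226, 227, 36, 39, 108, 224, 225, 228, 248, 248, 248, 243, 214, 184, 136, 113, 86, 60, 34, 8, 0, 0, 0, 0, 0, 0, 0, 0, 0, 0, 0, 0, 0, 0, 0, 0, 0, 0, 0, 0, 0, 0, 0, 0]
```

The reader works. In the wrist view the bubble spans −23 to −9 mm, i.e. pinned at −16 (front high). Now turning anticlockwise (rz negative) under steady push.

```bash

python3 -m pendant '[[5,-0.08,-0.08,0.1,0.05,-0.1,-1],[5,-0.08,-0.08,0.1,0,-0.05,-1],[5,-0.07,-0.08,0.1,0,0,-1],[5,-0.07,-0.09,0.1,0,0,-1]]' | egrep "posi|force";python3 -c "
from h import *
go([.491,-.2396,.123],-.144)"
```

```text
position: [0.4932, -0.2394, 0.1277]
wrist_force: [0.8, -4.3, 6.3]
t 22.05 pos [ 0.4932 -0.2394  0.1277] yaw 0.293 q [-0.07 -0.12 -0.26  0.02 -1.39  1.93] F [ 0.8 -4.3  6.3] op 0.146 zax [ 0.029 -0.021 -0.999]
need units shift [-0.09 -0.02  0.19] rz 4.18
rx,ry units [ 0.273 -0.204]
```

```bash

python3 -m pendant '[[5,-0.06,-0.05,0.15,0.15,-0.15,-1],[5,-0.05,-0.05,0.15,0.1,-0.1,-1],[5,-0.05,-0.05,0.15,0.1,-0.1,-1],[5,-0.05,-0.05,0.15,0.1,-0.1,-1]]' | egrep "posi|force";python3 bub.py
```

```text
position: [0.4927, -0.2391, 0.1238]
wrist_force: [-3.0, 3.6, 12.1]
t 22.45 pos [ 0.4927 -0.2391  0.1238] yaw 0.731 q [-0.08 -0.08 -0.23  0.01 -1.43  2.38] F [-3.   3.6 12.1] op 0.15 zax [-0.014 -0.008 -1.   ]
need units shift [-0.06 -0.03  0.03] rz 8.35
rx,ry units [-0.034  0.15 ]
scene s | B | G along the axis
[-50, -48, -46, -44, -42, -40, -38, -36, -34, -32, -30, -28, -26, -24, -22, -20, -18, -16, -14, -12, -10, -8, -6, -4, -2, 0, 2, 4, 6, 8, 10, 12, 14, 16, 18, 20, 22, 24, 26, 28, 30, 32, 34, 36, 38, 40, 42, 44, 46, 48, 50]
[197, 202, 204, 204, 198, 185, 159, 127, 103, 93, 99, 110, 126, 147, 173, 192, 206, 212, 212, 207, 193, 171, 146, 126, 115, 109, 102, 95, 91, 94, 102, 109, 112, 112, 110, 106, 96, 84, 83, 105, 140, 174, 193, 203, 206, 207, 207, 207, 207, 206, 207]
[211, 217, 219, 219, 213, 199, 176, 151, 146, 161, 185, 203, 213, 221, 227, 232, 235, 236, 237, 236, 232, 227, 220, 215, 213, 208, 197, 182, 174, 183, 197, 208, 213, 214, 212, 203, 185, 155, 129, 128, 155, 188, 207, 217, 220, 221, 221, 222, 222, 222, 222]
wrist s | B | G along the axis
[-50, -48, -46, -44, -42, -40, -38, -36, -34, -32, -30, -28, -26, -24, -22, -20, -18, -16, -14, -12, -10, -8, -6, -4, -2, 0, 2, 4, 6, 8, 10, 12, 14, 16, 18, 20, 22, 24, 26, 28, 30, 32, 34, 36, 38, 40, 42, 44, 46, 48, 50]
[131, 235, 235, 198, 86, 0, 0, 0, 0, 0, 0, 0, 0, 0, 0, 0, 0, 0, 0, 0, 0, 0, 0, 0, 0, 0, 0, 0, 0, 0, 0, 0, 0, 0, 0, 0, 0, 0, 0, 0, 0, 0, 0, 0, 0, 0, 0, 0, 0, 0, 0]
[136, 240, 240, 203, 89, 0, 0, 0, 0, 0, 0, 0, 0, 0, 0, 0, 0, 0, 0, 0, 0, 0, 0, 0, 0, 0, 0, 0, 0, 0, 0, 0, 0, 0, 0, 0, 0, 0, 0, 0, 0, 0, 0, 0, 0, 0, 0, 0, 0, 0, 0]
```

```bash
cat > b2.py <<'E'
from bub import *
import io,contextlib
go([.491,-.2396,.123],-.144)
with contextlib.redirect_stdout(io.StringIO()): s,B,G=bubble("scene")
# mark near +6: min of G in [1,12]; bubble: centroid of B-130 within window
k=(s>1)&(s<12);o=[]
i=np.where(k)[0][G[k].argmin()];mk=s[i]
w=(s>-32)&(s<26);b=np.clip(B-135,0,None)*w
# contiguous peak only
p=np.where(w)[0][B[w].argmax()];l=p
while b[l]>0:l-=1
h=p
while b[h]>0:h+=1
c=(s[l:h]*b[l:h]).sum()/b[l:h].sum()
print("mark+",mk,"bubble raw",round(c,2),"width",s[h]-s[l],"rel centre(-4.1)",round(c+4.1,2))
E
python3 -m pendant '[[5,-0.04,-0.03,0.16,0,0.05,0],[5,-0.04,-0.03,0.16,0,0.05,0],[5,-0.04,-0.03,0.16,0,0,0],[5,-0.04,-0.03,0.16,0,0,0]]' | egrep "posi|force";python3 b2.py
python3 -m pendant '[[5,-0.04,-0.03,0.16,0,0,0],[5,-0.04,-0.03,0.16,0,0,0],[5,-0.04,-0.03,0.16,0,0,0],[5,-0.04,-0.03,0.16,0,0,0],[5,-0.04,-0.03,0.16,0,0,0],[5,-0.04,-0.03,0.16,0,0,0]]' | egrep "posi|force";python3 b2.py
```

```text
position: [0.4923, -0.2393, 0.1216]
wrist_force: [-6.2, 8.2, 19.3]
t 22.95 pos [ 0.4923 -0.2393  0.1216] yaw 0.733 q [-0.08 -0.1  -0.25  0.   -1.41  2.39] F [-6.2  8.2 19.3] op 0.151 zax [ 0.01  -0.005 -1.   ]
need units shift [-0.05 -0.02 -0.05] rz 8.38
rx,ry units [ 0.097 -0.043]
mark+ 6.0 bubble raw -9.05 width 20.0 rel centre(-4.1) -4.95
position: [0.4918, -0.2391, 0.1217]
wrist_force: [-6.8, 6.0, 19.0]
t 23.6 pos [ 0.4918 -0.2391  0.1217] yaw 0.74 q [-0.08 -0.12 -0.28  0.01 -1.38  2.39] F [-6.8  6.  19. ] op 0.149 zax [ 0.036 -0.011 -0.999]
need units shift [-0.04 -0.01 -0.05] rz 8.44
rx,ry units [ 0.308 -0.189]
mark+ 6.0 bubble raw -6.34 width 18.0 rel centre(-4.1) -2.24
```

```bash

python3 -m pendant '[[5,-0.04,-0.03,0.12,0.15,-0.1,0],[5,-0.04,-0.03,0.12,0.12,-0.08,0],[5,-0.04,-0.03,0.12,0.08,-0.05,0],[5,-0.04,-0.03,0.12,0.05,-0.03,0],[5,-0.04,-0.03,0.12,0.05,-0.03,0],[5,-0.04,-0.03,0.12,0.05,-0.03,0],[5,-0.04,-0.03,0.12,0.05,-0.03,0],[5,-0.04,-0.03,0.12,0.05,-0.03,0]]' | egrep "posi|force";python3 b2.py
python3 -m pendant '[[5,-0.04,-0.03,0.12,0.05,-0.03,0],[5,-0.04,-0.03,0.12,0.05,-0.03,0],[5,-0.04,-0.03,0.12,0.05,-0.03,0],[5,-0.04,-0.03,0.12,0.05,-0.03,0],[5,-0.04,-0.03,0.12,0.05,-0.03,0],[5,-0.04,-0.03,0.12,0.05,-0.03,0]]' | egrep "posi|force";python3 b2.py
```

```text
position: [0.4924, -0.2393, 0.1233]
wrist_force: [-5.0, 4.2, 12.8]
t 24.45 pos [ 0.4924 -0.2393  0.1233] yaw 0.746 q [-0.09 -0.08 -0.23 -0.   -1.42  2.4 ] F [-5.   4.2 12.8] op 0.149 zax [-0.001  0.002 -1.   ]
need units shift [-0.05 -0.03  0.01] rz 8.5
rx,ry units [-0.022 -0.008]
mark+ 6.0 bubble raw -6.65 width 18.5 rel centre(-4.1) -2.55
position: [0.4926, -0.2393, 0.1234]
wrist_force: [-4.1, 4.6, 12.6]
t 25.1 pos [ 0.4926 -0.2393  0.1234] yaw 0.751 q [-0.09 -0.07 -0.22 -0.01 -1.43  2.41] F [-4.1  4.6 12.6] op 0.152 zax [-0.01   0.008 -1.   ]
need units shift [-0.06 -0.04  0.02] rz 8.55
rx,ry units [-0.12   0.022]
mark+ 6.0 bubble raw -6.54 width 18.5 rel centre(-4.1) -2.44
```

```bash

python3 -m pendant '[[5,-0.04,-0.04,0.12,0,0,-0.7],[5,-0.04,-0.04,0.12,0,0,-0.7],[5,-0.04,-0.03,0.12,0.03,-0.02,0],[5,-0.04,-0.03,0.12,0.03,-0.02,0],[5,-0.04,-0.03,0.12,0.03,-0.02,0],[5,-0.04,-0.03,0.12,0.03,-0.02,0],[5,-0.04,-0.03,0.12,0.03,-0.02,0],[5,-0.04,-0.03,0.12,0.03,-0.02,0],[5,-0.04,-0.03,0.12,0.03,-0.02,0],[5,-0.04,-0.03,0.12,0.03,-0.02,0]]' | egrep "posi|force"
python3 -m pendant '[[5,-0.04,-0.03,0.12,0.03,-0.02,0],[5,-0.04,-0.03,0.12,0.03,-0.02,0],[5,-0.04,-0.03,0.12,0.03,-0.02,0],[5,-0.04,-0.03,0.12,0.03,-0.02,0],[5,-0.04,-0.03,0.12,0.03,-0.02,0],[5,-0.04,-0.03,0.12,0.03,-0.02,0],[5,-0.04,-0.03,0.12,0.03,-0.02,0]]' | egrep "posi|force";python3 b2.py; python3 -c "
from bub import *
s,B,G=bubble('scene')
k=(s>-40)&(s<32)&(np.arange(len(s))%4==0);print(np.c_[s,G,B][k].astype(int).tolist())
im=r.get_image('scene');u,v=249,289
cv2.imwrite('pics/c6.png',cv2.resize(im[v-26:v+26,u-24:u+24],(528,572),interpolation=2))"
```

```text
position: [0.4919, -0.2389, 0.1226]
wrist_force: [-4.1, 5.2, 13.2]
position: [0.4918, -0.2388, 0.1226]
wrist_force: [-4.3, 6.3, 13.5]
t 26.85 pos [ 0.4918 -0.2388  0.1226] yaw 0.919 q [-0.09 -0.09 -0.24 -0.   -1.42  2.58] F [-4.3  6.3 13.5] op 0.152 zax [ 0.002  0.004 -1.   ]
need units shift [-0.04 -0.01 -0.02] rz 10.16
rx,ry units [-0.004 -0.042]
mark+ 6.25 bubble raw -4.24 width 17.75 rel centre(-4.1) -0.14
scene s | B | G along the axis
[-50, -48, -46, -44, -42, -40, -38, -36, -34, -32, -30, -28, -26, -24, -22, -20, -18, -16, -14, -12, -10, -8, -6, -4, -2, 0, 2, 4, 6, 8, 10, 12, 14, 16, 18, 20, 22, 24, 26, 28, 30, 32, 34, 36, 38, 40, 42, 44, 46, 48, 50]
[206, 206, 206, 205, 201, 191, 169, 141, 113, 98, 100, 105, 110, 111, 110, 107, 105, 108, 122, 150, 179, 201, 211, 214, 210, 197, 174, 141, 114, 102, 104, 109, 111, 112, 110, 105, 95, 83, 78, 96, 132, 169, 191, 202, 206, 207, 207, 207, 206, 206, 207]
[220, 220, 220, 219, 216, 206, 186, 163, 154, 163, 185, 201, 210, 213, 211, 206, 197, 190, 194, 209, 224, 233, 237, 238, 237, 230, 215, 190, 175, 181, 196, 208, 212, 214, 211, 203, 18
[... 520 characters left out ...]
201, 136], [-12, 209, 150], [-11, 217, 165], [-10, 224, 179], [-9, 230, 191], [-8, 233, 201], [-7, 235, 207], [-6, 237, 211], [-5, 238, 213], [-4, 238, 214], [-3, 238, 212], [-2, 237, 210], [-1, 234, 205], [0, 230, 197], [1, 224, 187], [2, 215, 174], [3, 203, 159], [4, 190, 141], [5, 180, 126], [6, 175, 114], [7, 177, 107], [8, 181, 102], [9, 188, 102], [10, 196, 104], [11, 203, 107], [12, 208, 109], [13, 210, 110], [14, 212, 111], [15, 213, 111], [16, 214, 112], [17, 213, 111], [18, 211, 110], [19, 209, 108], [20, 203, 105], [21, 195, 101], [22, 185, 95], [23, 170, 89], [24, 153, 83], [25, 137, 78], [26, 123, 78], [27, 118, 85], [28, 119, 96], [29, 129, 113], [30, 147, 132], [31, 165, 152]]
```

View pics/c6.png

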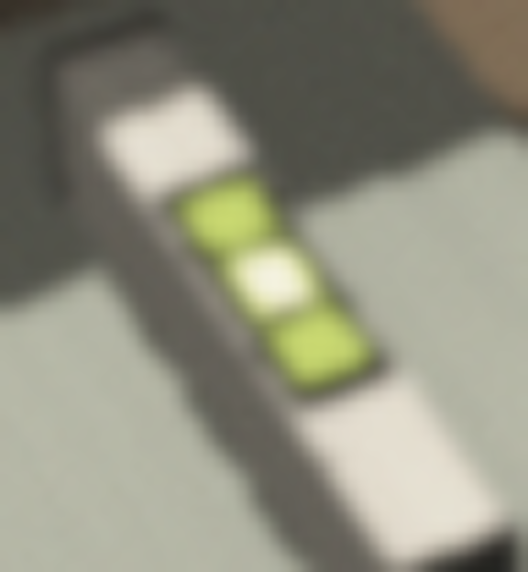

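The crop shows the bubble in the middle at (275,278), between marks with about equal gaps. One last reading (bubble at rest, force steady), then I hand in.

```bash
python3 b2.py; python3 -c "
from h import *
r.get_image('scene');print('level',pos('scene','level_center')[:1]);print(r.state()['wrist_force'])
print(r.finish_job())"
```

```text
t 27.0 pos [ 0.4918 -0.2388  0.1226] yaw 0.919 q [-0.09 -0.09 -0.24 -0.   -1.42  2.58] F [-4.1  5.7 12.5] op 0.149 zax [ 0.002  0.004 -1.   ]
need units shift [-0.04 -0.01 -0.02] rz 10.15
rx,ry units [-0.004 -0.041]
mark+ 6.25 bubble raw -4.25 width 17.75 rel centre(-4.1) -0.15
level [([0.2604, 0.245, 0.0227], 0.81)]
[-4.40835227  5.66975264 12.50811999]
the job is handed in; nothing more can be done
None
```

The job is done and handed in at about 27 s, with the knob still gripped and pressed and the bubble centred.

- **Level:** I chose the smaller aluminium level (fitted at about 156–158 mm, nominal 160). It lies upright on the shelf, front to back, within about 0.01 rad of square to the shelf's front edge, and is released.
- **Knob:** I pressed it and turned it about 1.06 rad anticlockwise. While I adjusted the push it sometimes rose before the final press, and it probably reached its stop (about 19 N) once or twice.

**Last checks**
- **Bubble:** at rest, 0.15 mm from the middle by the window reference. The two marks give a middle about 0.4 mm different, so it is centred to within roughly 0.4 mm.
- **Push:** 12.5 N down on the knob, about 8 mm of press against the 7 mm needed. About 7 N of sideways force remains.
- **Disagreement:** the final network query for the level returned only the orange look-alike. The level's place therefore rests on the bubble picture taken just before.
- **Not checked:** I did not look at the bystanders again at the end. No unexpected contact forces showed.

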